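# Show the knobbed drawer front to the gloss camera

### The arm

A 6-joint arm with a two-finger parallel gripper is mounted at the origin on the work surface. World frame = base frame: x ahead of the robot, y to its left, z up, the work surface at z = 0. Lengths are in m, angles in degrees, forces in N, time in s.
With the tool pointing down it reaches from about 0.4 to 0.825 m from the base axis. Payload 7 kg.
Tool frame: the origin (TCP) lies on the centre line of the jaws, within the pads' length; the fingertips stand 11 mm ahead of it and the grasp point (between the pads) lies 8 mm behind it; z points along the fingers, y is the line along which they close (so a half turn about z gives the same grasp; the last joint's range is limited). The gripper opens to 88 mm and grips with 3 to 60 N. Pads are 19 mm wide; open, the fingers measure 130 mm over their backs; the gripper's body (78 mm by 193 mm) begins 47 mm behind the grasp point.
Start: joints at [-55.113, 20.546, 0.682, 0, -70.136, -16.507], TCP at [0.213, -0.641, 0.203] pointing down, gripper open.
Joint ranges: [-176.03, 176.03], [-82.01, 121.73], [-58.28, 71.71], [-173.87, 95.51], [-174.79, -0.11], [-173.66, 173.66]. Speed limits (degrees/s): [136.94, 136.94, 172.46, 180, 180, 180].

### API

Orientations are given as [roll, pitch, yaw] about the fixed x, y, z axes, in that order (R = Rz(yaw) Ry(pitch) Rx(roll)).
In Python, from plant import r, capture, camera_model, job gives the robot as it stands.
- The arm moves only by the tool drive_tool, never from a script. Its argument "increments" is a list that holds one entry, the list of rows, each a list of 5 numbers: the gripper's target within -1 to 1 (fully open at 1, half-way at 0, shut at -1), then the shift along the tool's x, y, z scaled (see below), then the turn about the tool's z scaled (see below). In form: [[[gripper, tx, ty, tz, roll], ...]]. A call has 1 to 5 rows; each row is the pose to reach, as a shift and turn from the pose commanded when the call began, along the tool's axes at that moment, turning the shorter way round; what a row does not reach only later rows make up. The controller multiplies each number of a shift by 120 mm and each number of a turn by 360 degrees. A row lasts 1/8 s, in which the tool goes at most 62.5 mm and 10.7 degrees, less where a joint would pass 70% of its speed; a pose out of reach is approached as far as the arm can. A call with a number of a shift or a turn outside -1 to 1 is refused whole. A call with a gripper value outside its range is refused whole. The fingers move at their own pace and stop on an object; "squeeze" is the grip in N (left out, the last holds). Time passes only in rows, so rows that repeat a pose let the fingers close. It gives the time, the measured TCP pose, the force, the opening and the grip force at its end, in the units of the state.
- r.get_state(): the state, without advancing time (a new reading comes with each control period).
- capture(name): name is "scene" or "top" or "wrist"; returns the picture (420x560x3 uint8, red, green, blue); there is no depth.
- camera_model(name): a dict with "camera_matrix" (3x3 intrinsics, pixels), "rvec" (rotation vector, rad) and "tvec" (3), from world to camera coordinates, as OpenCV has them. Camera axes: x right, y down, z forward; pixel columns grow to the right and rows downward; lengths in m; the calibration is good to about 2 mm. The wrist camera is an equidistant fisheye: a pixel r from the principal point sees the ray r / f radians off the axis. A picture is of the moment at which its call begins: read the wrist's pose just before it. camera_model takes no time and is no camera call; for the wrist camera it gives the pose at the moment of the call.
- job.close_job(): hands the job in; it is judged then, once.
The state is a dict: "time_s": time; "joints": joint angles; "qd": joint speeds; "joint_torque": joint torques, N m; "tcp_pos": TCP position; "eef_rot": TCP orientation; "contact_force": force on the tool from outside, world axes, zero at the start; "moment": the same for the moment, N m; "gripper_width": finger opening in m; "gripper_force": force on a finger pad.
Only numpy, scipy, OpenCV 4.12 (cv2) and the standard library are available. Lean on these libraries where they do the work, as an engineer would, in place of code of your own. Each camera call takes 0.05 s, during which the arm holds its last target. There are 200 camera calls.

### The job

First turn the read-out box's peak-pointer knob all the way back to its zero stop. Then take the drawer front with the single round knob out of the drying rack and hold it up to the gloss camera: its knob side facing the lens, the panel square to the line of sight and not rolled, its centre 150 mm straight out from the lens. Finish while still holding it there, steady, with the pointer left at zero, and leave the other drawer fronts and everything else on the bench where they are.

Things in the scene. Friction and masses are not known exactly. Their poses are not given: they have to be found in the camera images.
- console: Read-out box, fixed, grey, 140 x 140 x 60 mm high; origin at the centre of its underside. In the middle of its top is a flat white dial 100 mm across with the peak-pointer knob; the long zero mark lies on the box's own -x side of the knob, seven short marks follow clockwise, 0.3 rad apart.
- peak (a joint): Angle of the peak-pointer knob, rad: 0 at the zero stop (white line on the knob points to the zero mark, along the box's -x), growing CLOCKWISE seen from above to 2.4 at the far stop; so it goes back to zero counter-clockwise. Starts between 0.5 and 1.4. Stays where left (friction about 0.04 N m, no spring).
- peak_grip (a point): Grip point on the knob's vertical axis, 97 mm above the bench. Black knob: disc 44 mm across (top 74 mm above the bench) with an upright bar grip 42 mm long, 14 mm thick, up to 104 mm above the bench. At joint 0 the bar lies along the box's x; it turns with the knob, as do this point's axes: x along the bar, the white pointer end at -x.
- rack: Wooden drying rack, fixed: board 240 (x) x 170 (y) x 15 mm, origin at the centre of its underside. Three slots at x = -75, 0, +75 mm, each between four dowels (8 mm thick, up to 65 mm above the bench, at y = +-55 mm, 22 mm clear between). In each slot a drawer front stands upright on edge, facing the rack's +x; which is where varies.
- knob_front: The drawer front to show: white board 18 (x) x 160 (y) x 120 mm high (z), about 0.25 kg, with ONE round dark steel knob (28 mm across, 26 mm proud) on its front, which looks along +x. Origin: middle of the lower edge, half thickness. Knob axis 55 mm above the lower edge, mid-width; the top 50 mm are bare on both faces, to be gripped from above across the 18 mm.
- knob_front_centre (a point): Centre of that board: 60 mm above its lower edge, at half the thickness. This is the point to bring to the view point.
- pull (a point): Tip of its round knob, 35 mm in front (+x) of the middle of the board's thickness and 55 mm above its lower edge.
- bar_front: Another drawer front, same board and paint, but with a dark steel bar handle 80 mm long (standing out 26 mm); same origin and axes. Stays in the rack.
- plain_front: A third drawer front, same board and paint, with no handle at all; same origin and axes. Stays in the rack.
- stand: Camera stand, fixed: steel base plate 160 x 150 x 15 mm with a vertical column 22 mm thick, 415 mm high, in its middle; origin at the centre of its underside. The camera is clamped to the column.
- camera: Gloss camera, a grey box about 60 mm each way, with a ring light 66 mm across round its lens. Origin: centre of the lens front, 0.27 to 0.34 m above the bench. It looks along its own -x, dipping 20 degrees below level (x points back into it); y is level, z up. A front held properly has its axes parallel to these: +x (knob) to the lens, its top edge leaning 20 degrees away from the camera.
- view (a point): The view point: on the line of sight, 150 mm straight out from the lens (at x = -150 mm in the camera's frame), same axes as the camera. The centre of the drawer front is to be held here.
- jar: White jar with a steel lid, 68 mm across, 75 mm high. To be left alone.
- brush: Paint brush 220 mm long, lying down. To be left alone.
- sanding_block: Cork sanding block 100 x 65 x 30 mm. To be left alone.
- can: Paint can 100 mm across, 120 mm high. To be left alone.
- driver: Screwdriver with a wooden handle, 200 mm long, lying down. To be left alone.

How it is judged (in metres and radians):
On the way, in this order (a step that is already met when the one before it is completed fails the run):
1. the peak pointer is turned back to its zero stop while the drawer front still stands in the rack (value of joint peak below 0.07 rad and distance of knob_front_centre from where it was at the start of the episode below 0.03 m), for 0.2 s.
2. the drawer front with the round knob is lifted clear of the rack in the fingers (height (world z) of knob_front_centre above 0.15 m and contact force between the fingers and knob_front above 1 N and contact force between knob_front and rack below 0.1 N), for 0.2 s.
At the end, for the whole second after the job is handed in: The knobbed front is still gripped in the air, touching nothing else: centre within 20 mm of the view point (150 mm from the lens), knob towards the lens, axes within 0.17 rad (10 degrees) of the camera's, slower than 30 mm/s; peak pointer within 0.07 rad of zero (all of step 2 and value of joint peak below 0.07 rad and distance between knob_front_centre and view below 0.02 m and angle between the x axis of knob_front and the x axis of camera, either way round below 0.17 rad and angle between the z axis of knob_front and the z axis of camera, either way round below 0.17 rad and x of pull in the frame of camera above -0.145 m and angle between knob_front's own z axis and vertical below 0.8 rad and linear speed of knob_front below 0.03 m/s and contact force between knob_front and stand below 0.1 N and contact force between knob_front and camera below 0.1 N and contact force between knob_front and bar_front below 0.1 N and contact force between knob_front and plain_front below 0.1 N); the arm keeps its last pose, push and grip.
It fails at once if another drawer front is moved by more than 25 mm (distance of any of bar_front, plain_front from where it was at the start of the episode above 0.025 m).
It fails at once if another drawer front is tipped (angle between any of bar_front, plain_front's own z axis and vertical above 0.3 rad).
It fails at once if something else on the bench is moved by more than 40 mm (distance of any of jar, brush, sanding_block, can, driver from where it was at the start of the episode above 0.04 m).
It also fails if it takes over 51 s, if anything falls off the work surface, if the arm or the gripper's body presses on something with over 40 N, if the wrist force passes 120 N, or if a joint passes its speed limit or range.

## Working session

There is one attempt and no reset: what is moved stays moved. The work goes in short steps, Python scripts to look and compute and a tool call to move; the robot and the scene stay as the last step left them, time stands still between calls to the robot, and variables do not carry over. Pictures are saved under pics/ and viewed, at most 10 in all, crops included, and the job is handed in when it is done.

Besides the shell and the picture viewer there is one more tool, called after "Request:" by a JSON object that holds its "method" and its "body". drive_tool: Moves the arm, as the interface text tells. Its arguments: {"type":"object","properties":{"increments":{"type":"array"},"squeeze":{"type":"number"}},"required":["increments"]}

```bash
mkdir -p pics; ls; python3 - <<'E'
from plant import r,capture,camera_model,job
import cv2,numpy as np
s=r.get_state();print(s)
for n in("scene","top","wrist"):
    m=camera_model(n);print(n,{k:np.round(v,4).tolist() if not isinstance(v,str) else v for k,v in m.items()})
    cv2.imwrite(f"pics/{n}0.png",cv2.cvtColor(capture(n),cv2.COLOR_RGB2BGR))
E
```

```text
pics
{'time_s': 0.0, 'joints': array([-5.51145043e+01,  2.05926595e+01,  6.32981439e-01, -1.80478727e-02,
       -7.01349787e+01, -1.65057936e+01]), 'qd': array([-0.01509357,  0.01953508,  0.03859399,  0.00342967,  0.03201412,
       -0.02633066]), 'joint_torque': array([ 7.12865040e-04, -5.82715380e+01,  2.93082529e+01,  6.99788824e+00,
        6.97790732e-03, -1.24563471e-04]), 'tcp_pos': array([ 0.21261671, -0.64008607,  0.20170939]), 'eef_rot': array([ 1.79904423e+02, -1.06286792e-02, -1.61626436e+02]), 'contact_force': array([-0.56654865,  0.33442409, -0.17380229]), 'moment': array([0.0011818 , 0.0404652 , 0.03496513]), 'gripper_force': 0.0, 'gripper_width': 0.0873088418485962}
scene {'camera_matrix': [[464.3881, 0.0, 278.5335], [0.0, 464.3881, 211.7873], [0.0, 0.0, 1.0]], 'rvec': [0.731, 2.6271, -1.1222], 'tvec': [0.4472, -0.1023, 1.6236]}
top {'camera_matrix': [[416.6469, 0.0, 281.5816], [0.0, 416.6469, 211.4171], [0.0, 0.0, 1.0]], 'rvec': [2.1491, -2.2066, 0.0655], 'tvec': [0.1065, 0.5907, 1.3497]}
wrist {'camera_matrix': [[325.1923, 0.0, 276.047], [0.0, 325.1923, 214.8496], [0.0, 0.0, 1.0]], 'rvec': [-1.7264, -2.3932, -0.3538], 'tvec': [0.6746, -0.0355, 0.3918]}
```

View pics/scene0.png

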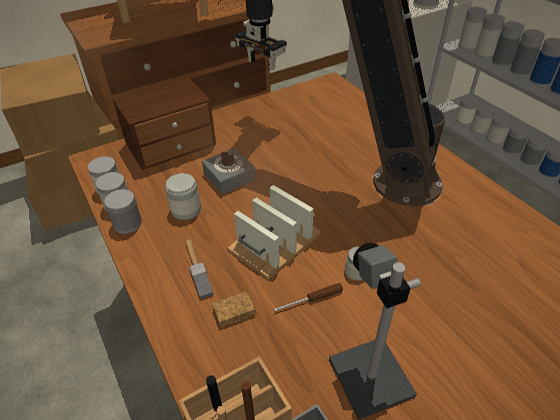

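View pics/top0.png

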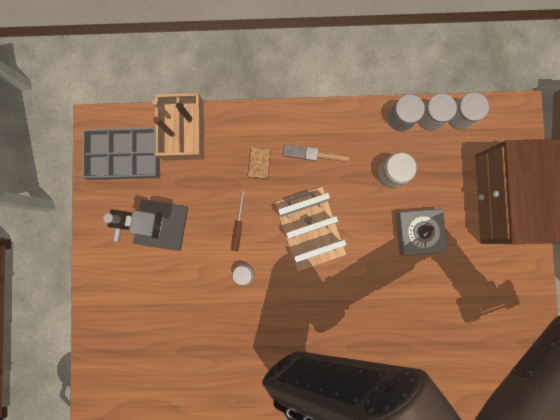

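The scene view shows the rack with three fronts around (270,230), the console at (228,172) and the camera stand at (375,320). In the top view the rack is at (312,228), the console at (422,230) and the stand at (160,225). I'll enlarge these.

```bash
python3 - <<'E'
import cv2,numpy as np
t=cv2.imread("pics/top0.png");s=cv2.imread("pics/scene0.png")
f=lambda a,k,w,h:cv2.resize(a,(w,h),interpolation=cv2.INTER_CUBIC)
A=f(t[175:275,265:365],4,400,300*4//3)[:400]
A=f(t[175:275,265:365],4,400,400); B=f(t[190:270,385:465],4,400,400)
C=f(t[190:260,95:195],4,400,280); D=f(s[230:330,325:425],4,400,280)
out=np.vstack([np.hstack([A,B])[:, :],])
out=np.vstack([out,np.hstack([f(t[190:260,95:195],4,285,200),f(s[175:285,220:330],4,200,200),f(s[235:315,340:430],4,225,200),np.zeros((200,90,3),np.uint8)])])
cv2.imwrite("pics/z0.png",out)
E
```

```text
(no output)
```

View pics/z0.png

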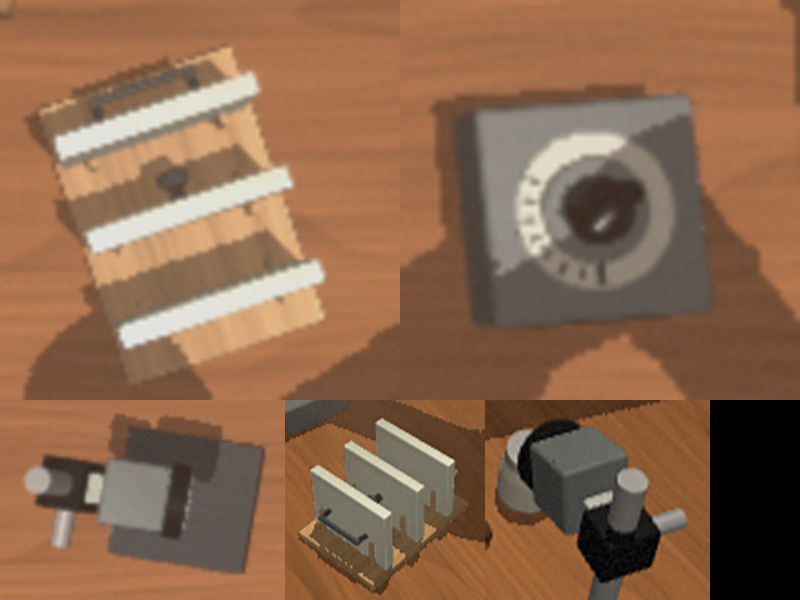

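The knob front is in the middle slot (dark round knob at top-view pixel ~(308,220)), and the bar front is in the outermost slot. On the console, the zero mark is towards image-down and the pointer is turned clockwise from it. Next I compute positions.

```bash
cat > h.py <<'E'
from plant import r,capture,camera_model,job
import cv2,numpy as np
from scipy.spatial.transform import Rotation as Ro
def cam(n):
    m=camera_model(n);return np.array(m["camera_matrix"]),Ro.from_rotvec(np.ravel(m["rvec"])).as_matrix(),np.ravel(m["tvec"])
def ray(M,u,v,fish=False):
    K,R,t=M;x=np.array([(u-K[0,2])/K[0,0],(v-K[1,2])/K[1,1]])
    if fish:
        a=np.hypot(*x);d=np.array([*(x/max(a,1e-9)*np.sin(a)),np.cos(a)])
    else:d=np.array([*x,1.])
    return -R.T@t,R.T@(d/np.linalg.norm(d))
def onz(M,u,v,z,fish=False):
    o,d=ray(M,u,v,fish);return o+d*(z-o[2])/d[2]
def tri(rs):
    A=sum(np.eye(3)-np.outer(d,d) for o,d in rs);b=sum((np.eye(3)-np.outer(d,d))@o for o,d in rs);return np.linalg.solve(A,b)
def proj(M,p,fish=False):
    K,R,t=M;c=R@np.asarray(p)+t
    if fish:
        a=np.arctan2(np.hypot(c[0],c[1]),c[2]);q=c[:2]/np.hypot(c[0],c[1])*a
    else:q=c[:2]/c[2]
    return K[0,0]*q+K[:2,2]
def save(n,f):
    im=cv2.cvtColor(capture(n),cv2.COLOR_RGB2BGR);cv2.imwrite(f"pics/{f}.png",im);return im
def st():
    s=r.get_state();print("t",round(s["time_s"],2),"tcp",s["tcp_pos"].round(4),"rpy",s["eef_rot"].round(2),"w",round(s["gripper_width"],4));return s
def move(target,yaw=None):
    s=st();R=Ro.from_euler('xyz',s["eef_rot"],degrees=True).as_matrix()
    print("shift units",(R.T@(np.array(target)-s["tcp_pos"])/.12).round(3))
E
python3 - <<'E'
from h import *
T=cam("top")
for n,u,v,z in [("dial",424,232,.06),("box UL",400.6,212,.06),("box UR",443,209.4,.06),("box LR",447,252,.06),("box LL",403,253.5,.06),
 ("midL",287,236,.135),("midR",337.5,219,.135),("outL",279.5,214,.135),("outR",329,195,.135),("inL",295,260,.135),("inR",346,242,.135)]:
    print(n,onz(T,u,v,z).round(4))
# white boards tops
im=cv2.imread("pics/top0.png")
hsv=cv2.cvtColor(im,cv2.COLOR_BGR2HSV);m=((hsv[...,2]>165)&(hsv[...,1]<45)).astype(np.uint8)
m2=np.zeros_like(m);m2[175:275,265:365]=m[175:275,265:365]
for c in cv2.findContours(m2,0,2)[0]:
    if cv2.contourArea(c)>60:
        b=cv2.minAreaRect(c);p=cv2.boxPoints(b);print([onz(T,*q,.135)[:2].round(3).tolist() for q in p],b, onz(T,*b[0],.135).round(4))
# stand plate corners (z=.015), from crop scale 285/100
for u,v in[(129,427),(265,447),(245,573),(109,552)]:
    print("plate",onz(T,95+u/2.85,190+(v-400)/2.857,.015).round(4))
S=cam("scene")
# column top: top cam (37,481) crop ; scene crop (631,482) scale 2.5
print("coltop",tri([ray(T,95+37/2.85,190+81/2.857),ray(S,340+(631-485)/2.5,235+82/2.5)]).round(4))
# camera box centre top
for a,b in [((107,460),(582,428)),((172,468),(530,460)),((167,530),(0,0))]:
    if b[0]: print("box pt",tri([ray(T,95+a[0]/2.85,190+(a[1]-400)/2.857),ray(S,340+(b[0]-485)/2.5,235+(b[1]-400)/2.5)]).round(4))
E
```

```text
dial [ 0.5129 -0.36    0.06  ]
box UL [ 0.5785 -0.289   0.06  ]
box UR [ 0.5832 -0.4239  0.06  ]
box LR [ 0.4479 -0.4292  0.06  ]
box LL [ 0.4467 -0.2904  0.06  ]
midL [0.5105 0.0751 0.135 ]
midR [ 0.5577 -0.0783  0.135 ]
outL [0.5774 0.096  0.135 ]
outR [ 0.631  -0.0552  0.135 ]
inL [0.4382 0.0531 0.135 ]
inR [ 0.488  -0.1012  0.135 ]
[[0.449, 0.056], [0.497, -0.094], [0.481, -0.1], [0.433, 0.05]] ((319.77398681640625, 250.35414123535156), (5.89911413192749, 52.47852325439453), 70.70995330810547) [ 0.465  -0.0219  0.135 ]
[[0.521, 0.078], [0.569, -0.072], [0.551, -0.078], [0.504, 0.073]] ((311.5868835449219, 226.79823303222656), (5.969646453857422, 52.485599517822266), 71.02959442138672) [5.363e-01 4.000e-04 1.350e-01]
[[0.593, 0.1], [0.638, -0.05], [0.622, -0.055], [0.576, 0.095]] ((303.5, 203.5), (5.692100524902344, 51.86135482788086), 71.56505584716797) [0.6073 0.0226 0.135 ]
plate [0.6465 0.5608 0.015 ]
plate [0.6188 0.4015 0.015 ]
plate [0.4734 0.4261 0.015 ]
plate [0.5017 0.5843 0.015 ]
coltop [0.5595 0.4974 0.4115]
box pt [0.5688 0.4408 0.4203]
box pt [0.5712 0.4049 0.3497]
```

```bash
python3 -c "
from h import *
move([.3,-.40,.28]);move([.5,-.36,.25]);move([.513,-.36,.2])
T=camera_model('wrist')
K,R,t=cam('wrist');s=r.get_state();Rt=Ro.from_euler('xyz',s['eef_rot'],degrees=True).as_matrix()
print('cam in tool',Rt.T@(-R.T@t-s['tcp_pos']),(Rt.T@R.T).round(3))"
```

```text
t 0.15 tcp [ 0.2127 -0.6402  0.202 ] rpy [ 1.7993e+02 -1.0000e-02 -1.6162e+02] w 0.0874
shift units [-1.321  1.671 -0.648]
t 0.15 tcp [ 0.2127 -0.6402  0.202 ] rpy [ 1.7993e+02 -1.0000e-02 -1.6162e+02] w 0.0874
shift units [-3.008  1.462 -0.399]
t 0.15 tcp [ 0.2127 -0.6402  0.202 ] rpy [ 1.7993e+02 -1.0000e-02 -1.6162e+02] w 0.0874
shift units [-3.111  1.427  0.018]
cam in tool [ 0.07869538 -0.0003973  -0.18258083] [[ 0.    -0.957 -0.288]
 [ 1.     0.     0.   ]
 [ 0.    -0.288  0.957]]
```

Request:
{"method": "drive_tool", "body": {"increments": [[[1,-0.6,0.9,-0.5,0],[1,-0.6,0.9,-0.5,0],[1,-0.6,0.9,-0.5,0]]]}}

```text
time_s: 0.52
tcp_pos: [0.2479, -0.5137, 0.2649]
eef_rot: [-179.8, 0.1, -161.5]
contact_force: [0.8, -0.0, -0.2]
gripper_width: 0.0876
gripper_force: 0.0
```

Request:
{"method": "drive_tool", "body": {"increments": [[[1,-1,0.6,0,0],[1,-1,0.6,0,0],[1,-1,0.6,0,0]]]}}

```text
time_s: 0.9
tcp_pos: [0.3399, -0.4071, 0.2624]
eef_rot: [180.0, 0.0, -161.5]
contact_force: [-0.6, -0.5, 0.2]
gripper_width: 0.0873
gripper_force: 0.0
```

Request:
{"method": "drive_tool", "body": {"increments": [[[1,-1,0,0,0],[1,-1,0,0,0],[1,-1,0,0,0]]]}}

```text
time_s: 1.27
tcp_pos: [0.4547, -0.3706, 0.2609]
eef_rot: [179.9, -0.1, -161.5]
contact_force: [-0.6, 0.5, -0.6]
gripper_width: 0.0875
gripper_force: 0.0
```

```bash
python3 - <<'E'
from h import *
move([.513,-.36,.2])
M=cam("wrist");im=save("wrist","w1")
p=proj(M,[.513,-.36,.06],True);print(p)
x,y=int(p[0]),int(p[1]);c=im[max(0,y-75):y+75,max(0,x-75):x+75];cv2.imwrite("pics/w1c.png",cv2.resize(c,(600,600),interpolation=cv2.INTER_CUBIC));print(max(0,x-75),max(0,y-75),c.shape)
E
```

```text
t 1.27 tcp [ 0.4547 -0.3706  0.2609] rpy [ 1.7991e+02 -1.0000e-01 -1.6148e+02] w 0.0875
shift units [-0.489 -0.071  0.507]
[269.31682331 231.75461386]
194 156 (150, 150, 3)
```

View pics/w1c.png

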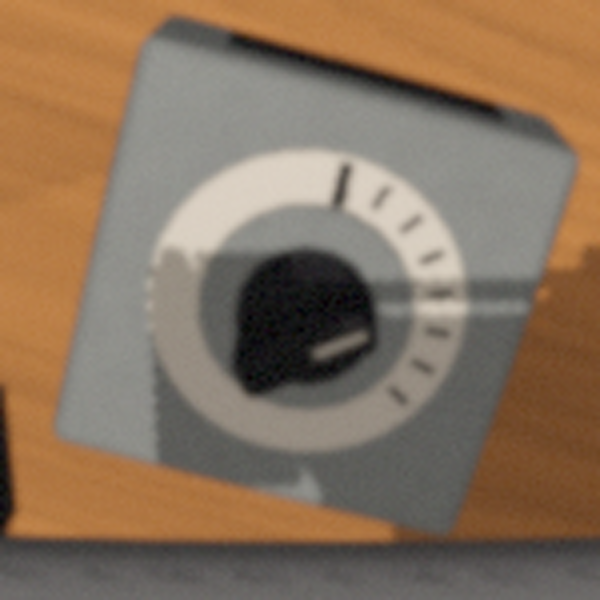

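The crop shows the dial centre at (308,300), the zero mark at (343,187), and the pointer's white line running from (312,357) to (366,336) on top of the bar.

```bash
python3 - <<'E'
from h import *
M=cam("wrist");g=lambda u,v,z:onz(M,194+u/4,156+v/4,z,True)
c=g(308,300,.06);zm=g(343,187,.06)
a=g(312,357,.104);b=g(366,336,.104)
ang=lambda d:np.degrees(np.arctan2(d[1],d[0]))
print("c",c,"zero az",ang(zm-c),"a",a,"b",b,"ptr az",ang(b-a))
# box corners
q=[g(*p) for p in[(165,42,.06),(572,160,.06),(448,532,.06),(62,437,.06)]]
print(np.mean(q,0),ang(q[3]-q[0]),ang(q[2]-q[1]),ang(q[1]-q[0]),np.round(q,3).tolist())
print("a,b along/perp to ctr",a-c,b-c)
E
```

```text
c [ 0.50976921 -0.35881485  0.06      ] zero az -178.029176611582 a [ 0.51061232 -0.35674738  0.104     ] b [ 0.49980671 -0.34439821  0.104     ] ptr az 131.18615526238713
[ 0.51074085 -0.35747094  0.06      ] 1.6644817673599437 3.5885285751596023 92.17899046308386 [[0.446, -0.425, 0.06], [0.441, -0.296, 0.06], [0.574, -0.288, 0.06], [0.582, -0.421, 0.06]]
a,b along/perp to ctr [0.00084312 0.00206747 0.044     ] [-0.0099625   0.01441664  0.044     ]
```

```bash
python3 -c "
from h import *
move([.510,-.358,.15]);print(r.get_state()['joints'].round(1))"
```

```text
t 1.32 tcp [ 0.4531 -0.3711  0.2612] rpy [ 1.7991e+02 -1.1000e-01 -1.6152e+02] w 0.0878
shift units [-0.486 -0.048  0.926]
[-20.2  10.4  -5.5  -0.  -74.2 -51.3]
```

Request:
{"method": "drive_tool", "body": {"increments": [[[1,-0.486,-0.05,0.3,0.187],[1,-0.486,-0.05,0.5,0.187],[1,-0.486,-0.05,0.7,0.187],[1,-0.486,-0.05,0.93,0.187],[1,-0.486,-0.05,0.93,0.187]]]}}

```text
time_s: 1.95
tcp_pos: [0.5065, -0.359, 0.1482]
eef_rot: [-179.9, -0.3, 144.2]
contact_force: [-0.6, 0.1, 0.7]
gripper_width: 0.0876
gripper_force: 0.0
```

Request:
{"method": "drive_tool", "body": {"increments": [[[1,0,0,0,0.04],[1,0,0,0,0.04]]]}}

```text
time_s: 2.2
tcp_pos: [0.508, -0.3598, 0.1508]
eef_rot: [-180.0, -0.0, 130.0]
contact_force: [0.5, -0.0, 1.5]
gripper_width: 0.0877
gripper_force: 0.0
```

```bash
python3 -c "
from h import *
move([.510,-.358,.089]);print(r.get_state()['joints'].round(1))"
```

```text
t 2.2 tcp [ 0.508  -0.3598  0.1508] rpy [-1.7997e+02 -3.0000e-02  1.2996e+02] w 0.0877
shift units [0.    0.023 0.515]
[ -17.4   17.8  -10.4    0.   -61.9 -122.7]
```

Request:
{"method": "drive_tool", "body": {"increments": [[[1,0,0.02,0.3,0],[1,0,0.02,0.51,0],[1,0,0.02,0.51,0],[-1,0,0.02,0.51,0],[-1,0,0.02,0.51,0]]], "squeeze": 20}}

```text
time_s: 2.82
tcp_pos: [0.5118, -0.3577, 0.0913]
eef_rot: [179.9, 0.1, 130.3]
contact_force: [-0.7, 0.5, -0.3]
gripper_width: 0.0733
gripper_force: 0.0
```

Request:
{"method": "drive_tool", "body": {"increments": [[[-1,0,0,0,0],[-1,0,0,0,0],[-1,0,0,0,0]]]}}

```text
time_s: 3.2
tcp_pos: [0.5113, -0.357, 0.09]
eef_rot: [180.0, 0.0, 130.3]
contact_force: [-0.0, -0.8, -0.4]
gripper_width: 0.0428
gripper_force: 0.0
```

Request:
{"method": "drive_tool", "body": {"increments": [[[-1,0,0,0,0],[-1,0,0,0,0],[-1,0,0,0,0],[-1,0,0,0,0]]]}}

```text
time_s: 3.7
tcp_pos: [0.5112, -0.3571, 0.0898]
eef_rot: [-180.0, -0.0, 130.3]
contact_force: [0.7, -0.3, 0.2]
gripper_width: 0.0041
gripper_force: 0.0
```

Request:
{"method": "drive_tool", "body": {"increments": [[[-1,0,0,0,-0.02],[-1,0,0,0,-0.045],[-1,0,0,0,-0.07],[-1,0,0,0,-0.1],[-1,0,0,0,-0.12]]]}}

```text
time_s: 4.32
tcp_pos: [0.5112, -0.3571, 0.0898]
eef_rot: [-180.0, -0.0, 173.8]
contact_force: [-0.7, -0.3, -0.6]
gripper_width: 0.0006
gripper_force: 0.0
```

The fingers closed on nothing, so I look again.

Request:
{"method": "drive_tool", "body": {"increments": [[[1,0,0,-0.6,0],[1,0,0,-0.6,0],[1,0.8,0,-1,0],[1,0.8,0,-1,0]]]}}

```text
time_s: 4.82
tcp_pos: [0.4144, -0.3459, 0.2104]
eef_rot: [-180.0, -0.0, 173.5]
contact_force: [1.1, -0.4, 0.8]
gripper_width: 0.035
gripper_force: 0.0
```

```bash
python3 - <<'E'
from h import *
st();M=cam("wrist");im=save("wrist","w2")
t=save("top","t2")
p=proj(M,[.511,-.357,.06],True);print(p)
x,y=int(p[0]),int(p[1]);x0,y0=max(0,x-75),max(0,y-75);c=im[y0:y0+150,x0:x0+150]
d=t[192:272,385:465]
cv2.imwrite("pics/w2c.png",np.hstack([cv2.resize(c,(400,400),interpolation=cv2.INTER_CUBIC),cv2.resize(d,(400,400),interpolation=cv2.INTER_CUBIC)]));print(x0,y0,c.shape)
E
```

```text
t 4.83 tcp [ 0.4144 -0.3459  0.2104] rpy [-180.     -0.    173.47] w 0.035
[276.50876917 277.52583877]
201 202 (150, 150, 3)
```

View pics/w2c.png

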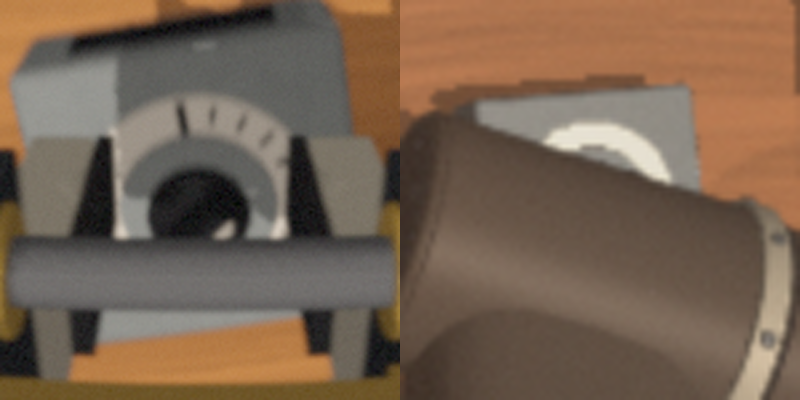

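```bash
python3 - <<'E'
from h import *
# pose at w1 : rebuild model from current hand-eye
s=st();R0=Ro.from_euler('xyz',s['eef_rot'],degrees=True).as_matrix()
K,R,t=cam("wrist");Rtc=R0.T@R.T;ptc=R0.T@(-R.T@t-s['tcp_pos'])
def at(pos,rpy):
    Rw=Ro.from_euler('xyz',rpy,degrees=True).as_matrix();Rc=(Rw@Rtc).T;return K,Rc,-Rc@(Rw@ptc+pos)
M=at(np.array([.4547,-.3706,.2609]),[179.9,-.1,-161.48])
g=lambda u,v,z:onz(M,194+u/4,156+v/4,z,True)
for a,b in[((155,300),(467,300)),((310,148),(310,452))]:
    print("dial dia",np.linalg.norm(g(*a,.06)-g(*b,.06)),(g(*a,.06)+g(*b,.06))/2)
# zero mark/knob now, second wrist view (scale 2.667, off 201,202)
h=lambda u,v,z:onz((K,R,t),201+u/2.6667,202+v/2.6667,z,True)
print("zero",h(182,122,.06),g(343,187,.06)," ptr tip now",h(235,222,.104)," disc top edge",h(200,168,.074),g(303,250,.074))
print("bar ends w1",g(250,388,.104),g(370,340,.104))
E
python3 - <<'E'
import cv2
im=cv2.imread("pics/w2.png");cv2.imwrite("pics/w2d.png",cv2.resize(im,(800,600)))
E
```

```text
t 4.92 tcp [ 0.4138 -0.3463  0.2129] rpy [-179.93    0.24  173.41] w 0.0429
dial dia 0.09807116950657403 [ 0.51138255 -0.35756199  0.06      ]
dial dia 0.10155469601708937 [ 0.51337594 -0.35718791  0.06      ]
zero [ 0.47416371 -0.36167291  0.06      ] [ 0.47353625 -0.35975768  0.06      ]  ptr tip now [ 0.49965601 -0.34347577  0.104     ]  disc top edge [ 0.48956101 -0.35583897  0.074     ] [ 0.49227566 -0.3661623   0.074     ]
bar ends w1 [ 0.52706073 -0.37006959  0.104     ] [ 0.50236058 -0.34257507  0.104     ]
```

View pics/w2d.png

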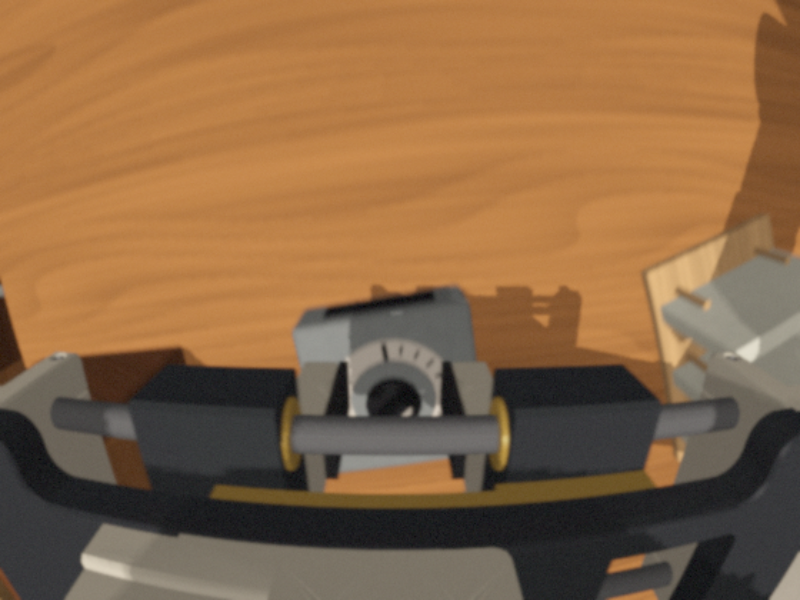

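The knob is unmoved at the same spot, and the fingertips' row and spacing in the image suggest they are higher than stated. I'll go back over the knob and try lower.

```bash
python3 -c "
from h import *
move([.5115,-.3575,.15])"
```

```text
t 4.92 tcp [ 0.4138 -0.3463  0.2129] rpy [-179.93    0.24  173.41] w 0.0429
shift units [-0.817  0.002  0.528]
```

Request:
{"method": "drive_tool", "body": {"increments": [[[0.2,-0.817,0,0.3,0.03],[0.2,-0.817,0,0.53,0.06],[0.2,-0.817,0,0.53,0.09],[0.2,-0.817,0,0.53,0.118],[0.2,-0.817,0,0.53,0.118]]]}}

```text
time_s: 5.55
tcp_pos: [0.5135, -0.3573, 0.1455]
eef_rot: [-180.0, -0.0, 131.1]
contact_force: [-0.7, 0.1, -0.8]
gripper_width: 0.0528
gripper_force: 0.0
```

```bash
python3 -c "
from h import *
move([.5115,-.3575,.075])"
```

```text
t 5.55 tcp [ 0.5135 -0.3573  0.1455] rpy [-1.7998e+02 -4.0000e-02  1.3106e+02] w 0.0528
shift units [ 0.009 -0.013  0.587]
```

Request:
{"method": "drive_tool", "body": {"increments": [[[0.2,0.01,-0.01,0.3,0],[0.2,0.01,-0.01,0.5,0],[0.2,0.01,-0.01,0.58,0],[-1,0.01,-0.01,0.58,0],[-1,0.01,-0.01,0.58,0]]]}}

```text
time_s: 6.18
tcp_pos: [0.5123, -0.3576, 0.0779]
eef_rot: [180.0, 0.1, 131.1]
contact_force: [-0.3, 0.9, 0.1]
gripper_width: 0.0381
gripper_force: 0.0
```

Request:
{"method": "drive_tool", "body": {"increments": [[[-1,0,0,0,0],[-1,0,0,0,0],[-1,0,0,0,0]]]}}

```text
time_s: 6.55
tcp_pos: [0.5123, -0.357, 0.0772]
eef_rot: [179.9, 0.1, 131.0]
contact_force: [1.2, 3.2, 2.8]
gripper_width: 0.0135
gripper_force: 20.0
```

It is gripped at 13.5 mm, so the tips really do sit about 2–3 cm further back than stated. I now turn it CCW.

Request:
{"method": "drive_tool", "body": {"increments": [[[-1,0,0,0,-0.03],[-1,0,0,0,-0.06],[-1,0,0,0,-0.085],[-1,0,0,0,-0.11],[-1,0,0,0,-0.13]]]}}

```text
time_s: 7.18
tcp_pos: [0.5116, -0.3582, 0.0772]
eef_rot: [-179.9, 0.0, 178.1]
contact_force: [-0.5, -5.0, 0.8]
gripper_width: 0.0134
gripper_force: 20.0
```

Request:
{"method": "drive_tool", "body": {"increments": [[[-1,0,0,0,-0.01],[-1,0,0,0,-0.017],[-1,0,0,0,-0.017]]]}}

```text
time_s: 7.55
tcp_pos: [0.5117, -0.3584, 0.0772]
eef_rot: [-179.9, 0.0, -176.1]
contact_force: [-0.6, -5.7, 1.0]
gripper_width: 0.013
gripper_force: 20.1
```

```bash
python3 -c "
from h import *
s=st();print(s['moment'],s['contact_force'],s['joint_torque'][5])"
```

```text
t 7.55 tcp [ 0.5117 -0.3584  0.0772] rpy [-1.7991e+02  2.0000e-02 -1.7611e+02] w 0.013
[-2.17869282  0.30337011 -0.18016853] [-0.58660451 -5.65411101  1.02820147] 0.49410296604037285
```

Request:
{"method": "drive_tool", "body": {"increments": [[[-1,0,0,0,-0.006],[-1,0,0,0,-0.006]]]}}

```text
time_s: 7.8
tcp_pos: [0.5116, -0.3584, 0.0772]
eef_rot: [-179.9, 0.0, -174.0]
contact_force: [-1.1, -4.5, 1.6]
gripper_width: 0.0136
gripper_force: 20.6
```

```bash
python3 -c "
from h import *
s=st();print(s['moment'],s['contact_force'],s['joint_torque'][5])"
```

```text
t 7.8 tcp [ 0.5116 -0.3584  0.0772] rpy [-1.7992e+02  2.0000e-02 -1.7399e+02] w 0.0136
[-2.14027529  0.37131201 -0.35514187] [-1.13542033 -4.51616156  1.63967902] 0.5940348654985428
```

Request:
{"method": "drive_tool", "body": {"increments": [[[1,0,0,0,0.012],[1,0,0,0,0.012],[1,0,0,-0.5,0.012],[1,0,0,-1,0.012],[1,0,0,-1,0.012]]]}}

```text
time_s: 8.43
tcp_pos: [0.5143, -0.3584, 0.2026]
eef_rot: [-179.8, 0.5, -178.1]
contact_force: [0.1, 0.8, -0.8]
gripper_width: 0.0576
gripper_force: 0.0
```

Request:
{"method": "drive_tool", "body": {"increments": [[[1,0.5,0,-0.3,0],[1,0.5,0,-0.3,0],[1,0.5,0,-0.3,0]]]}}

```text
time_s: 8.8
tcp_pos: [0.4514, -0.3589, 0.2329]
eef_rot: [180.0, 0.1, -178.2]
contact_force: [0.9, 0.8, -0.0]
gripper_width: 0.0852
gripper_force: 0.0
```

```bash
python3 - <<'E'
from h import *
move([.536,0,.25]);M=cam("wrist");im=save("wrist","w3")
p=proj(M,[.511,-.357,.08],True);print(p)
x,y=int(p[0]),int(p[1]);x0,y0=max(0,x-75),max(0,y-75);c=im[y0:y0+150,x0:x0+150]
cv2.imwrite("pics/w3c.png",cv2.resize(c,(600,600),interpolation=cv2.INTER_CUBIC));print(x0,y0,c.shape)
E
```

```text
t 8.8 tcp [ 0.4514 -0.3589  0.2329] rpy [ 1.8000e+02  6.0000e-02 -1.7824e+02] w 0.0852
shift units [-0.797  2.968 -0.142]
[276.57796509 246.57529887]
201 171 (150, 150, 3)
```

View pics/w3c.png

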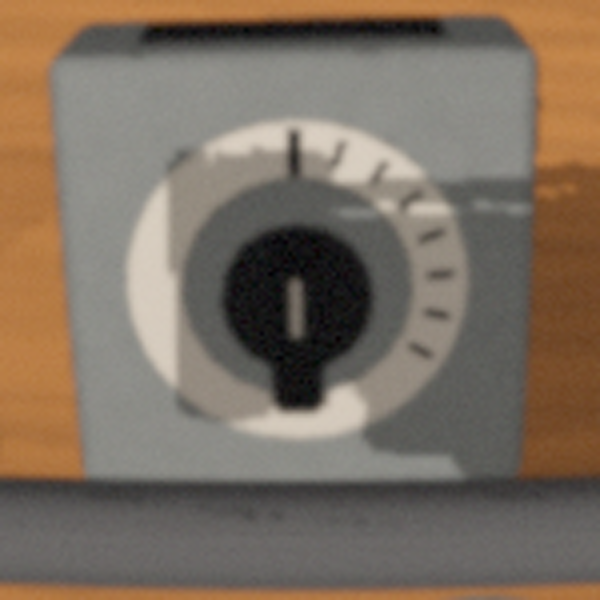

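The pointer line (296,308) is aligned with the long zero mark (296,155), so step 1 is done. Next, over to the rack.

Request:
{"method": "drive_tool", "body": {"increments": [[[1,-0.2,1,-0.5,-0.148],[1,-0.2,1,-0.5,-0.148],[1,-0.2,1,-0.5,-0.148],[1,-0.2,1,-0.5,-0.148],[1,-0.2,1,-0.5,-0.148]]]}}

```text
time_s: 9.48
tcp_pos: [0.4727, -0.2374, 0.2914]
eef_rot: [179.9, -0.0, -124.5]
contact_force: [0.0, -1.0, -0.1]
gripper_width: 0.0876
gripper_force: 0.0
```

```bash
python3 -c "
from h import *
move([.536,0,.29]);print(r.get_state()['joints'].round(1))"
```

```text
t 9.47 tcp [ 0.4727 -0.2374  0.2914] rpy [ 1.7990e+02 -3.0000e-02 -1.2453e+02] w 0.0876
shift units [-1.929  0.687  0.012]
[ -5.4   4.   -9.1  -0.  -77.  -29.1]
```

Request:
{"method": "drive_tool", "body": {"increments": [[[1,-0.96,0.34,0,-0.144],[1,-0.96,0.34,0,-0.144],[1,-0.96,0.34,0,-0.144],[1,-0.96,0.34,0,-0.144],[1,-0.96,0.34,0,-0.144]]]}}

```text
time_s: 10.1
tcp_pos: [0.505, -0.1196, 0.2912]
eef_rot: [179.9, 0.0, -72.7]
contact_force: [-0.5, 0.6, 0.6]
gripper_width: 0.0874
gripper_force: 0.0
```

```bash
python3 - <<'E'
from h import *
move([.536,0,.25]);M=cam("wrist");im=save("wrist","w4")
hsv=cv2.cvtColor(im,cv2.COLOR_BGR2HSV)
print([proj(M,p,True).round(0).tolist() for p in([.512,.075,.135],[.56,-.075,.135],[.536,0,.135],[.465,-.022,.135],[.607,.0226,.135])])
cv2.imwrite("pics/w4d.png",cv2.resize(im,(800,600)))
E
```

```text
t 10.1 tcp [ 0.505  -0.1196  0.2912] rpy [ 1.7987e+02  4.0000e-02 -7.2720e+01] w 0.0874
shift units [-0.875 -0.543  0.343]
[[226.0, 333.0], [216.0, 217.0], [220.0, 280.0], [283.0, 281.0], [161.0, 279.0]]
```

View pics/w4d.png

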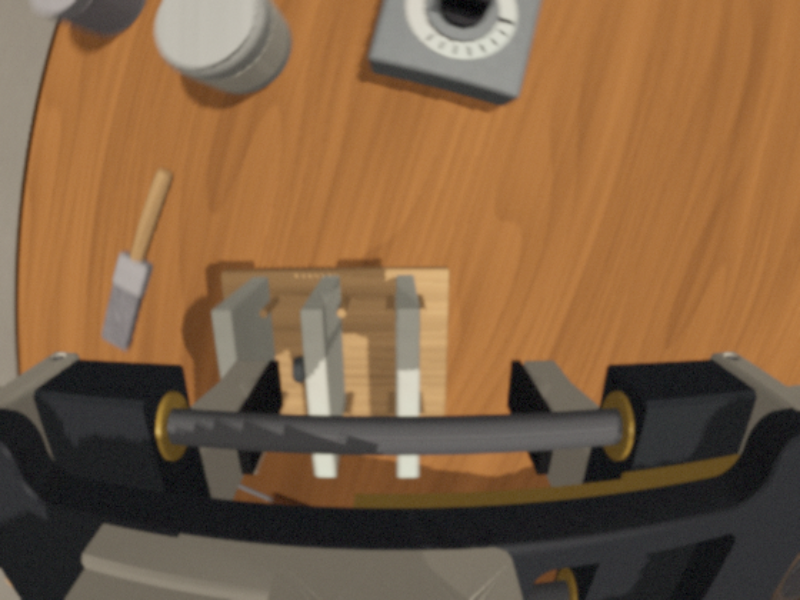

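The three boards are seen from above, with the middle one (x≈325 in the 800-px view) within 2 mm of where I predicted. I half-close the fingers so they clear the neighbouring boards, then move over it.

Request:
{"method": "drive_tool", "body": {"increments": [[[0,-0.875,-0.53,0,0],[0,-0.875,-0.53,0,0],[0,-0.875,-0.53,0,0],[0,-0.875,-0.53,0.5,0],[0,-0.875,-0.53,0.5,0]]]}}

```text
time_s: 10.78
tcp_pos: [0.5318, -0.0023, 0.2282]
eef_rot: [179.4, 0.0, -73.2]
contact_force: [0.2, 0.3, 0.1]
gripper_width: 0.0458
gripper_force: 0.0
```

```bash
python3 - <<'E'
from h import *
move([.5345,-0.0005,.09]);M=cam("wrist");im=save("wrist","w5")
print([proj(M,p,True).round(0).tolist() for p in([.512,.075,.135],[.56,-.075,.135],[.535,0,.135])])
# bright top strips along rows
g=im.max(2).astype(int);sat=(im.max(2).astype(int)-im.min(2))
for row in (180,200,220,240):
    m=(sat[row]<35)&(g[row]>110);d=np.flatnonzero(np.diff(np.r_[0,m,0]));print(row,[(a,b,int(g[row,a:b].mean())) for a,b in zip(d[::2],d[1::2]) if b-a>4])
E
```

```text
t 10.78 tcp [ 0.5318 -0.0023  0.2282] rpy [ 1.7944e+02  4.0000e-02 -7.3230e+01] w 0.0458
shift units [-0.007 -0.037  1.151]
[[271.0, 289.0], [267.0, 121.0], [270.0, 211.0]]
180 [(np.int64(66), np.int64(89), 139), (np.int64(174), np.int64(216), 174), (np.int64(259), np.int64(280), 219), (np.int64(325), np.int64(364), 168)]
200 [(np.int64(177), np.int64(203), 167), (np.int64(210), np.int64(218), 114), (np.int64(259), np.int64(280), 156), (np.int64(329), np.int64(363), 174)]
220 [(np.int64(179), np.int64(214), 136), (np.int64(260), np.int64(280), 159), (np.int64(323), np.int64(362), 167)]
240 [(np.int64(181), np.int64(211), 141), (np.int64(261), np.int64(280), 160), (np.int64(327), np.int64(360), 175)]
```

Request:
{"method": "drive_tool", "body": {"increments": [[[0,0,-0.01,0.35,0],[0,0,-0.01,0.7,0],[0,0,-0.01,1,0],[0,0,-0.01,1,0]]], "squeeze": 40}}

```text
time_s: 11.32
tcp_pos: [0.536, -0.0019, 0.1125]
eef_rot: [179.9, -0.0, -73.2]
contact_force: [-1.0, -0.2, 1.2]
gripper_width: 0.0438
gripper_force: 0.0
```

```bash
python3 -c "
from h import *
move([.5345,-.0005,.09])"
```

```text
t 11.32 tcp [ 0.536  -0.0019  0.1125] rpy [ 1.7985e+02 -3.0000e-02 -7.3200e+01] w 0.0438
shift units [-0.015  0.008  0.188]
```

Request:
{"method": "drive_tool", "body": {"increments": [[[0,0,0.005,0.19,-0.001],[0,0,0.005,0.19,-0.001],[-1,0,0.005,0.19,-0.001],[-1,0,0.005,0.19,-0.001],[-1,0,0.005,0.19,-0.001]]]}}

```text
time_s: 11.95
tcp_pos: [0.5359, -0.0014, 0.0907]
eef_rot: [-179.9, -0.0, -72.8]
contact_force: [0.7, -0.4, -0.9]
gripper_width: 0.0197
gripper_force: 0.0
```

Request:
{"method": "drive_tool", "body": {"increments": [[[-1,0,0,0,0],[-1,0,0,0,0],[-1,0,0,0,0]]]}}

```text
time_s: 12.32
tcp_pos: [0.536, -0.0013, 0.0906]
eef_rot: [-179.9, -0.0, -72.7]
contact_force: [-0.8, 0.1, 5.9]
gripper_width: 0.0177
gripper_force: 40.0
```

Request:
{"method": "drive_tool", "body": {"increments": [[[-1,0,0,-0.25,0],[-1,0,0,-0.5,0],[-1,0,0,-0.75,0],[-1,0,0,-1,0],[-1,0,0,-1,0]]]}}

```text
time_s: 12.95
tcp_pos: [0.5365, -0.0012, 0.2118]
eef_rot: [-179.8, -0.0, -72.8]
contact_force: [0.7, -0.1, -3.3]
gripper_width: 0.0177
gripper_force: 40.0
```

```bash
python3 - <<'E'
from h import *
s=st();print(s['contact_force'],s['gripper_force'],s['joints'].round(1))
im=save("scene","s5");save("top","t5")
E
```

```text
t 12.95 tcp [ 0.5365 -0.0012  0.2118] rpy [-179.8    -0.    -72.77] w 0.0177
[ 0.72584212 -0.12806776 -3.3001352 ] 39.99846160411835 [ 20.8   7.  -16.2   0.  -66.6  -3.6]
```

```bash
python3 - <<'E'
import cv2,numpy as np
t=cv2.imread("pics/top0.png");s=cv2.imread("pics/scene0.png")
f=lambda a:cv2.resize(a,(400,400),interpolation=cv2.INTER_LANCZOS4)
o=np.hstack([f(t[190:256,106:172]),f(s[235:301,345:411])])
o=cv2.convertScaleAbs(o,alpha=1.5,beta=15)
cv2.imwrite("pics/z1.png",o)
E
```

```text
(no output)
```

View pics/z1.png

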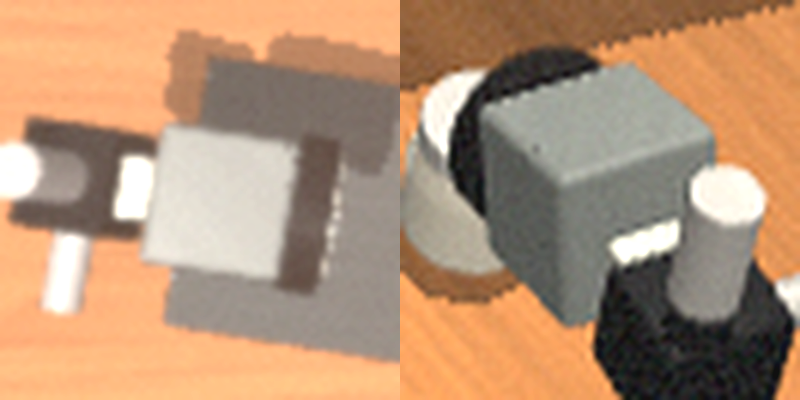

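The left crop (top view) has the box-top corners at A(165,125), B(298,142), C(275,278), D(143,262). The right crop (scene view) has the same corners at A(565,183), B(485,112), C(630,68), D(712,135).

```bash
cat > cam.py <<'E'
from h import *
T=cam("top");S=cam("scene");k=400/66
P={}
for n,a,b in[("A",(165,125),(565,183)),("B",(298,142),(485,112)),("C",(275,278),(630,68)),("D",(143,262),(712,135))]:
    ra=ray(T,106+a[0]/k,190+a[1]/k);rb=ray(S,345+(b[0]-400)/k,235+b[1]/k);P[n]=tri([ra,rb])
    d=np.cross(ra[1],rb[1]);d/=np.linalg.norm(d)
    print(n,P[n].round(4),"gap mm",round(1e3*float(d@(ra[0]-rb[0])),1))
A,B,C,D=[P[q] for q in "ABCD"]
f=(B+C-A-D)/2;print("len",np.linalg.norm(f),"width",np.linalg.norm((B+A-C-D)/2),"fwd az",np.degrees(np.arctan2(f[1],f[0])),"dip",np.degrees(np.arctan2(-f[2],np.hypot(*f[:2]))))
w=(B+A-C-D);print("side az",np.degrees(np.arctan2(w[1],w[0])), w[2])
# ring extents front edge in top view and scene ring
E
python3 cam.py; python3 -c "
from h import *
T=cam('top');S=cam('scene')
k=400/66
print('ring scene left edge etc')
"
```

```text
A [0.5775 0.4498 0.3808] gap mm -3.3
B [0.57   0.4021 0.3628] gap mm -4.6
C [0.5156 0.4115 0.3614] gap mm -2.3
D [0.5237 0.4584 0.3793] gap mm -0.6
len 0.05116540898050071 width 0.05490817782421964 fwd az -99.33733004205112 dip 20.55864058364126
side az -9.451453126488987 0.003002927099886865
ring scene left edge etc
```

```bash
cat >> cam.py <<'E'
yaw=np.radians(80.6);h=np.array([np.cos(yaw),np.sin(yaw),0]);c,s_=np.cos(np.radians(20)),np.sin(np.radians(20))
X=c*h+np.array([0,0,s_]);Z=-s_*h+np.array([0,0,c]);Y=np.cross(Z,X)
F=(B+C)/2
for H in(.027,.03):
    for L in (.01,.015,.02,.025,.03):
        p=F-H*Z-L*X
        e=[proj(T,p+Y*a+Z*b)for a,b in((.033,0),(-.033,0),(0,0),(0,.033))]
        print(H,L,p.round(3),[((q-[106,190])*k).round(0).tolist() for q in e],"scene",((proj(S,p+Z*.033)-[345,235])*k+[400,0]).round(0),((proj(S,p-Y*.033)-[345,235])*k+[400,0]).round(0))
E
python3 cam.py
```

```text
A [0.5775 0.4498 0.3808] gap mm -3.3
B [0.57   0.4021 0.3628] gap mm -4.6
C [0.5156 0.4115 0.3614] gap mm -2.3
D [0.5237 0.4584 0.3793] gap mm -0.6
len 0.05116540898050071 width 0.05490817782421964 fwd az -99.33733004205112 dip 20.55864058364126
side az -9.451453126488987 0.003002927099886865
0.027 0.01 [0.543 0.407 0.333] [[294.0, 294.0], [319.0, 139.0], [306.0, 216.0], [310.0, 217.0]] scene [536.  61.] [454. 175.]
0.027 0.015 [0.542 0.402 0.332] [[306.0, 296.0], [331.0, 140.0], [319.0, 218.0], [322.0, 219.0]] scene [529.  55.] [447. 168.]
0.027 0.02 [0.541 0.397 0.33 ] [[318.0, 297.0], [343.0, 142.0], [331.0, 219.0], [335.0, 220.0]] scene [521.  49.] [440. 162.]
0.027 0.025 [0.54  0.393 0.328] [[331.0, 299.0], [355.0, 144.0], [343.0, 221.0], [347.0, 222.0]] scene [514.  43.] [433. 155.]
0.027 0.03 [0.54  0.388 0.326] [[343.0, 300.0], [367.0, 146.0], [355.0, 223.0], [360.0, 224.0]] scene [506.  36.] [426. 148.]
0.03 0.01 [0.543 0.408 0.33 ] [[294.0, 294.0], [318.0, 139.0], [306.0, 216.0], [309.0, 217.0]] scene [537.  69.] [455. 183.]
0.03 0.015 [0.542 0.403 0.329] [[306.0, 295.0], [331.0, 140.0], [318.0, 218.0], [322.0, 219.0]] scene [529.  63.] [448. 176.]
0.03 0.02 [0.541 0.398 0.327] [[318.0, 297.0], [343.0, 142.0], [330.0, 219.0], [334.0, 220.0]] scene [522.  57.] [441. 169.]
0.03 0.025 [0.541 0.394 0.325] [[330.0, 298.0], [355.0, 144.0], [343.0, 221.0], [347.0, 222.0]] scene [514.  50.] [434. 162.]
0.03 0.03 [0.54  0.389 0.324] [[342.0, 300.0], [367.0, 146.0], [355.0, 223.0], [359.0, 224.0]] scene [507.  44.] [427. 156.]
```

The lens front is at about (0.541, 0.398, 0.328), heading 80.6° (camera x), dipping 20°. That puts the view point at ≈(0.518, 0.259, 0.277). I carry the board to the side towards azimuth 80° at long reach, to see how the controller handles orientation at the reach limit.

```bash
cat > plan.py <<'E'
from h import *
def plan(wps,n=None):
    s=st();p=s["tcp_pos"].copy();R=Ro.from_euler('xyz',s['eef_rot'],degrees=True)
    for q,yaw in wps:
        q=np.array(q);N=int(np.ceil(max(np.linalg.norm(q-p)/.118,1)))
        y0=R.as_euler('xyz',degrees=True)[2];dy=((yaw-y0+180)%360-180)/N
        for i in range(N):
            d=(q-p)/(N-i);print((R.inv().apply(d)/.12).round(3).tolist(),round(-dy/360,4),"->",(p+d).round(3))
            p=p+d;R=R*Ro.from_euler('z',-dy,degrees=True)
E
python3 -c "
from plan import *
plan([([.50,.05,.30],-65),([.30,.38,.34],-9.4),([.32,.74,.34],-9.4)])"
```

```text
t 13.05 tcp [ 0.5348 -0.0014  0.209 ] rpy [ 1.7994e+02  4.0000e-02 -7.2790e+01] w 0.0174
[-0.495, 0.151, -0.758] -0.0216 -> [0.5  0.05 0.3 ]
[-0.799, 0.087, -0.083] -0.0386 -> [0.45  0.132 0.31 ]
[-0.797, -0.107, -0.083] -0.0386 -> [0.4   0.215 0.32 ]
[-0.748, -0.296, -0.083] -0.0386 -> [0.35  0.298 0.33 ]
[-0.655, -0.467, -0.083] -0.0386 -> [0.3  0.38 0.34]
[-0.081, -0.747, 0.0] 0.0 -> [0.305 0.47  0.34 ]
[-0.081, -0.747, 0.0] 0.0 -> [0.31 0.56 0.34]
[-0.081, -0.747, 0.0] 0.0 -> [0.315 0.65  0.34 ]
[-0.081, -0.747, 0.0] 0.0 -> [0.32 0.74 0.34]
```

Request:
{"method": "drive_tool", "body": {"increments": [[[-1,-0.25,0.08,-0.38,-0.01],[-1,-0.5,0.15,-0.76,-0.022],[-1,-0.5,0.15,-0.76,-0.022]]]}}

```text
time_s: 13.42
tcp_pos: [0.501, 0.052, 0.3036]
eef_rot: [-179.7, -0.0, -64.7]
contact_force: [-0.3, 0.1, -2.3]
gripper_width: 0.0176
gripper_force: 40.0
```

Request:
{"method": "drive_tool", "body": {"increments": [[[-1,-0.4,0.044,-0.04,-0.02],[-1,-0.8,0.087,-0.083,-0.0386]]]}}

```text
time_s: 13.68
tcp_pos: [0.4489, 0.133, 0.3087]
eef_rot: [179.8, 0.0, -50.9]
contact_force: [0.5, 2.2, -1.4]
gripper_width: 0.0177
gripper_force: 40.0
```

Request:
{"method": "drive_tool", "body": {"increments": [[[-1,-0.4,-0.054,-0.04,-0.02],[-1,-0.8,-0.107,-0.083,-0.0386]]]}}

```text
time_s: 13.92
tcp_pos: [0.3983, 0.2161, 0.3189]
eef_rot: [179.8, 0.0, -36.9]
contact_force: [2.2, -0.3, -1.7]
gripper_width: 0.0182
gripper_force: 40.0
```

Request:
{"method": "drive_tool", "body": {"increments": [[[-1,-0.4,-0.15,-0.04,-0.02],[-1,-0.75,-0.3,-0.083,-0.0386]]]}}

```text
time_s: 14.18
tcp_pos: [0.3481, 0.2992, 0.329]
eef_rot: [179.8, 0.1, -23.0]
contact_force: [1.5, -0.3, -2.2]
gripper_width: 0.0181
gripper_force: 40.0
```

Request:
{"method": "drive_tool", "body": {"increments": [[[-1,-0.33,-0.23,-0.04,-0.02],[-1,-0.655,-0.467,-0.083,-0.0386],[-1,-0.655,-0.467,-0.083,-0.0386]]]}}

```text
time_s: 14.55
tcp_pos: [0.2978, 0.3828, 0.3383]
eef_rot: [179.8, 0.1, -9.0]
contact_force: [0.3, -0.4, -2.5]
gripper_width: 0.0174
gripper_force: 40.0
```

Request:
{"method": "drive_tool", "body": {"increments": [[[-1,-0.04,-0.37,0,0],[-1,-0.08,-0.75,0,0]]]}}

```text
time_s: 14.8
tcp_pos: [0.3047, 0.4714, 0.3394]
eef_rot: [179.9, 0.0, -9.4]
contact_force: [0.1, 0.3, -1.8]
gripper_width: 0.0177
gripper_force: 40.0
```

Request:
{"method": "drive_tool", "body": {"increments": [[[-1,-0.04,-0.37,0,0],[-1,-0.08,-0.75,0,0]]]}}

```text
time_s: 15.05
tcp_pos: [0.31, 0.5621, 0.3386]
eef_rot: [179.8, 0.0, -9.4]
contact_force: [0.1, -0.1, -1.7]
gripper_width: 0.018
gripper_force: 40.0
```

Request:
{"method": "drive_tool", "body": {"increments": [[[-1,-0.04,-0.37,0,0],[-1,-0.08,-0.75,0,0],[-1,-0.08,-0.75,0,0]]]}}

```text
time_s: 15.42
tcp_pos: [0.3146, 0.6535, 0.3346]
eef_rot: [179.5, 0.1, -9.3]
contact_force: [0.2, -0.2, -3.0]
gripper_width: 0.0177
gripper_force: 40.0
```

```bash
python3 -c "
from plan import *
s=st();print(s['joints'].round(1),s['gripper_force'])
plan([([.32,.74,.34],-9.4),([.34,.86,.34],-9.4)])"
```

```text
t 15.43 tcp [0.3146 0.6535 0.3346] rpy [ 1.7955e+02  7.0000e-02 -9.3200e+00] w 0.0177
[ 79.6  23.4  21.7  -0.1 -88.7   1.1] 39.998465180397034
t 15.43 tcp [0.3146 0.6535 0.3346] rpy [ 1.7955e+02  7.0000e-02 -9.3200e+00] w 0.0177
[-0.073, -0.718, -0.05] 0.0002 -> [0.32 0.74 0.34]
[0.001, -0.507, -0.004] 0.0 -> [0.33 0.8  0.34]
[0.001, -0.507, -0.004] 0.0 -> [0.34 0.86 0.34]
```

Request:
{"method": "drive_tool", "body": {"increments": [[[-1,0,-0.5,0,0],[-1,0,-1,0,0],[-1,0,-1,0,0]]]}}

```text
time_s: 15.8
tcp_pos: [0.3341, 0.7731, 0.3287]
eef_rot: [179.2, 0.1, -9.3]
contact_force: [-0.5, -0.2, -5.9]
gripper_width: 0.0179
gripper_force: 40.0
```

Request:
{"method": "drive_tool", "body": {"increments": [[[-1,0,-0.4,0,0],[-1,0,-0.8,0,0],[-1,0,-0.8,0,0]]]}}

```text
time_s: 16.18
tcp_pos: [0.3459, 0.8574, 0.3185]
eef_rot: [178.9, 0.0, -9.3]
contact_force: [-0.0, 1.4, -6.0]
gripper_width: 0.0176
gripper_force: 40.0
```

Request:
{"method": "drive_tool", "body": {"increments": [[[-1,0,-0.4,0,0],[-1,0,-0.8,0,0],[-1,0,-0.8,0,0]]]}}

```text
time_s: 16.55
tcp_pos: [0.343, 0.9037, 0.3061]
eef_rot: [-176.5, -1.1, -9.3]
contact_force: [0.5, -0.1, -2.8]
gripper_width: 0.0177
gripper_force: 40.0
```

```bash
python3 -c "
from plan import *
s=st();print(s['joints'].round(1),s['gripper_force'])"
```

```text
t 16.55 tcp [0.343  0.9037 0.3061] rpy [-176.52   -1.11   -9.28] w 0.0177
[ 8.110e+01  5.330e+01  7.150e+01  1.200e+00 -1.048e+02 -1.000e-01] 39.98993754386902
```

It tilts at the limit, and in the wanted direction. I keep pushing.

Request:
{"method": "drive_tool", "body": {"increments": [[[-1,0,-0.4,0,0],[-1,0,-0.8,0,0],[-1,0,-0.8,0,0]]]}}

```text
time_s: 16.92
tcp_pos: [0.3396, 0.9452, 0.2823]
eef_rot: [-173.3, -2.1, -9.4]
contact_force: [0.3, 0.1, -2.4]
gripper_width: 0.0177
gripper_force: 40.0
```

```bash
python3 -c "
from plan import *
s=st();print(s['joints'].round(1),s['gripper_force'])"
```

```text
t 16.93 tcp [0.3396 0.9452 0.2823] rpy [-173.28   -2.08   -9.35] w 0.0177
[ 82.2  55.1  71.6   2.3 -99.8  -0.9] 39.98988389968872
```

Request:
{"method": "drive_tool", "body": {"increments": [[[-1,0,-0.4,-0.1,0],[-1,0,-0.8,-0.2,0],[-1,0,-0.8,-0.2,0]]]}}

```text
time_s: 17.3
tcp_pos: [0.333, 0.9754, 0.2861]
eef_rot: [-169.7, -3.0, -9.5]
contact_force: [0.3, -0.6, -3.2]
gripper_width: 0.0177
gripper_force: 40.0
```

Request:
{"method": "drive_tool", "body": {"increments": [[[-1,0,-0.4,-0.1,0],[-1,0,-0.8,-0.2,0],[-1,0,-0.8,-0.2,0]]]}}

```text
time_s: 17.68
tcp_pos: [0.3266, 1.003, 0.293]
eef_rot: [-166.3, -3.9, -9.7]
contact_force: [-0.1, 0.8, -1.6]
gripper_width: 0.0178
gripper_force: 40.0
```

```bash
python3 -c "
from plan import *
s=st();print(s['joints'].round(1),s['gripper_force'])"
```

```text
t 17.68 tcp [0.3266 1.003  0.293 ] rpy [-166.26   -3.9    -9.68] w 0.0178
[ 84.2  55.6  71.7   4.7 -92.6  -2.7] 39.98996615409851
```

Request:
{"method": "drive_tool", "body": {"increments": [[[-1,0.2,-0.4,-0.1,0],[-1,0.4,-0.8,-0.2,0],[-1,0.4,-0.8,-0.2,0]]]}}

```text
time_s: 18.05
tcp_pos: [0.3642, 1.0137, 0.3057]
eef_rot: [-162.7, -4.9, -10.1]
contact_force: [-0.4, -0.5, -1.4]
gripper_width: 0.0173
gripper_force: 40.0
```

Request:
{"method": "drive_tool", "body": {"increments": [[[-1,0.2,-0.4,-0.1,0],[-1,0.4,-0.8,-0.2,0],[-1,0.4,-0.8,-0.2,0]]]}}

```text
time_s: 18.42
tcp_pos: [0.3945, 1.024, 0.3234]
eef_rot: [-159.2, -5.9, -10.4]
contact_force: [0.2, 0.1, -2.7]
gripper_width: 0.0176
gripper_force: 40.0
```

```bash
python3 -c "
from plan import *
from cam import X,Y,Z
s=st();print(s['joints'].round(1),s['gripper_force']);R=Ro.from_euler('xyz',s['eef_rot'],degrees=True).as_matrix()
print('tool y vs -X',np.degrees(np.arccos(-R[:,1]@X)),'z',np.degrees(np.arccos(-R[:,2]@Z)))" | grep -v '^0\|gap\|^len\|^side'
```

```text
t 18.43 tcp [0.3945 1.024  0.3234] rpy [-159.2    -5.91  -10.41] w 0.0176
[ 81.2  55.   71.7   6.1 -86.    0.2] 39.99014496803284
tool y vs -X 1.3412905123322003 z 5.938754765042237
```

Both axes are now within tolerance (1.3° and 5.9°). I carry it back round towards the view point.

```bash
cat >> plan.py <<'E'
def plan2(wps):
    s=st();p=s["tcp_pos"].copy();R=Ro.from_euler('xyz',s['eef_rot'],degrees=True)
    for q in wps:
        q=np.array(q);N=int(np.ceil(np.linalg.norm(q-p)/.118))
        d=(q-p)/N;print(N,"x",(R.inv().apply(d)/.12).round(3).tolist(),"->",q)
        p=q
E
python3 -c "
from plan import *
plan2([(.33,.85,.33),(.30,.40,.33),(.36,.22,.32),(.50,.19,.30),(.517,.254,.291)])"
```

```text
t 18.43 tcp [0.3945 1.024  0.3234] rpy [-159.2    -5.91  -10.41] w 0.0176
2 x [-0.13, 0.697, -0.309] -> [0.33 0.85 0.33]
4 x [0.107, 0.876, -0.321] -> [0.3  0.4  0.33]
2 x [0.375, 0.676, -0.17] -> [0.36 0.22 0.32]
2 x [0.585, 0.068, 0.129] -> [0.5  0.19 0.3 ]
1 x [0.035, -0.486, 0.269] -> [0.517 0.254 0.291]
```

Request:
{"method": "drive_tool", "body": {"increments": [[[-1,-0.065,0.35,-0.15,0],[-1,-0.13,0.7,-0.31,0]]]}}

```text
time_s: 18.68
tcp_pos: [0.3637, 0.9461, 0.321]
eef_rot: [-159.5, -5.9, -10.3]
contact_force: [-0.8, 2.0, 1.0]
gripper_width: 0.0177
gripper_force: 40.0
```

Request:
{"method": "drive_tool", "body": {"increments": [[[-1,-0.065,0.35,-0.15,0],[-1,-0.13,0.7,-0.31,0],[-1,-0.13,0.7,-0.31,0]]]}}

```text
time_s: 19.05
tcp_pos: [0.3305, 0.8557, 0.3326]
eef_rot: [-159.2, -5.9, -10.3]
contact_force: [0.1, 0.1, -1.0]
gripper_width: 0.0179
gripper_force: 40.0
```

```bash
cat > chk.py <<'E'
from plan import *
import io,contextlib
with contextlib.redirect_stdout(io.StringIO()):
    from cam import X,Y,Z
def chk():
    s=r.get_state();print(s['joints'].round(1),s['gripper_force']);R=Ro.from_euler('xyz',s['eef_rot'],degrees=True).as_matrix()
    print('tool y vs -X',np.degrees(np.arccos(-R[:,1]@X)),'z',np.degrees(np.arccos(-R[:,2]@Z)),'rot err vec deg (cam axes)',np.degrees((Ro.from_matrix(np.c_[X,Y,Z].T@np.c_[-R[:,1],-R[:,0],-R[:,2]])).as_rotvec()).round(1))
E
python3 -c "
from chk import *
chk();plan2([(.33,.85,.33),(.30,.40,.33),(.36,.22,.32),(.50,.19,.30),(.517,.254,.291)])"
```

```text
[ 84.   28.   21.9   7.8 -63.7  -5.5] 39.99021112918854
tool y vs -X 1.3911155096434007 z 5.880137440747654 rot err vec deg (cam axes) [-5.8 -0.7  1.2]
t 19.05 tcp [0.3305 0.8557 0.3326] rpy [-159.23   -5.89  -10.32] w 0.0179
1 x [0.002, 0.052, 0.003] -> [0.33 0.85 0.33]
4 x [0.106, 0.877, -0.321] -> [0.3  0.4  0.33]
2 x [0.374, 0.677, -0.171] -> [0.36 0.22 0.32]
2 x [0.585, 0.068, 0.128] -> [0.5  0.19 0.3 ]
1 x [0.036, -0.486, 0.269] -> [0.517 0.254 0.291]
```

Request:
{"method": "drive_tool", "body": {"increments": [[[-1,0.05,0.44,-0.16,0],[-1,0.106,0.877,-0.32,0]]]}}

```text
time_s: 19.3
tcp_pos: [0.3239, 0.7461, 0.3287]
eef_rot: [-159.4, -5.9, -10.3]
contact_force: [0.2, 0.1, -1.4]
gripper_width: 0.0176
gripper_force: 40.0
```

Request:
{"method": "drive_tool", "body": {"increments": [[[-1,0.05,0.44,-0.16,0],[-1,0.106,0.877,-0.32,0]]]}}

```text
time_s: 19.55
tcp_pos: [0.3165, 0.633, 0.3304]
eef_rot: [-159.2, -5.9, -10.3]
contact_force: [0.6, -0.2, -1.0]
gripper_width: 0.0178
gripper_force: 40.0
```

Request:
{"method": "drive_tool", "body": {"increments": [[[-1,0.05,0.44,-0.16,0],[-1,0.106,0.877,-0.32,0]]]}}

```text
time_s: 19.8
tcp_pos: [0.309, 0.5205, 0.3306]
eef_rot: [-159.2, -5.9, -10.3]
contact_force: [0.1, 0.2, -0.6]
gripper_width: 0.0174
gripper_force: 40.0
```

Request:
{"method": "drive_tool", "body": {"increments": [[[-1,0.05,0.44,-0.16,0],[-1,0.106,0.877,-0.32,0],[-1,0.106,0.877,-0.32,0]]]}}

```text
time_s: 20.18
tcp_pos: [0.3015, 0.4068, 0.3321]
eef_rot: [-159.0, -5.9, -10.4]
contact_force: [0.7, 0.4, -2.4]
gripper_width: 0.0176
gripper_force: 40.0
```

```bash
python3 -c "
from chk import *
chk();plan2([(.35,.22,.32),(.50,.18,.30),(.517,.254,.291)])"
```

```text
[ 80.7 -14.5 -26.8   7.  -56.9  -2.8] 39.99005377292633
tool y vs -X 1.426117811475414 z 5.936833735553791 rot err vec deg (cam axes) [-5.9 -0.9  1.1]
t 20.18 tcp [0.3015 0.4068 0.3321] rpy [-159.03   -5.88  -10.43] w 0.0176
2 x [0.333, 0.711, -0.181] -> [0.35 0.22 0.32]
2 x [0.633, 0.101, 0.121] -> [0.5  0.18 0.3 ]
1 x [0.02, -0.563, 0.299] -> [0.517 0.254 0.291]
```

```bash
python3 -c "
from chk import *
plan2([(.37,.25,.32),(.50,.20,.30),(.517,.254,.291)])"
```

```text
t 20.18 tcp [0.3015 0.4068 0.3321] rpy [-159.03   -5.88  -10.43] w 0.0176
2 x [0.392, 0.584, -0.126] -> [0.37 0.25 0.32]
2 x [0.559, 0.15, 0.094] -> [0.5 0.2 0.3]
1 x [0.05, -0.408, 0.243] -> [0.517 0.254 0.291]
```

Request:
{"method": "drive_tool", "body": {"increments": [[[-1,0.2,0.29,-0.06,0],[-1,0.39,0.585,-0.126,0]]]}}

```text
time_s: 20.42
tcp_pos: [0.3359, 0.3309, 0.3249]
eef_rot: [-159.2, -5.9, -10.3]
contact_force: [0.8, -0.4, -1.9]
gripper_width: 0.0175
gripper_force: 40.0
```

Request:
{"method": "drive_tool", "body": {"increments": [[[-1,0.2,0.29,-0.06,0],[-1,0.39,0.585,-0.126,0],[-1,0.39,0.585,-0.126,0]]]}}

```text
time_s: 20.8
tcp_pos: [0.3715, 0.2508, 0.3192]
eef_rot: [-159.2, -5.9, -10.6]
contact_force: [-0.3, 0.6, -2.1]
gripper_width: 0.018
gripper_force: 40.0
```

Request:
{"method": "drive_tool", "body": {"increments": [[[-1,0.28,0.07,0.05,0],[-1,0.56,0.15,0.094,0]]]}}

```text
time_s: 21.05
tcp_pos: [0.4362, 0.2284, 0.3093]
eef_rot: [-159.2, -6.0, -10.3]
contact_force: [-0.9, 1.7, -1.5]
gripper_width: 0.0178
gripper_force: 40.0
```

Request:
{"method": "drive_tool", "body": {"increments": [[[-1,0.28,0.07,0.05,0],[-1,0.56,0.15,0.094,0],[-1,0.56,0.15,0.094,0]]]}}

```text
time_s: 21.42
tcp_pos: [0.5024, 0.2025, 0.2972]
eef_rot: [-159.4, -5.8, -10.4]
contact_force: [-0.6, -1.6, -1.2]
gripper_width: 0.018
gripper_force: 40.0
```

```bash
python3 -c "
from chk import *
chk();plan2([(.517,.254,.291)])"
```

```text
[ 34.   -4.2 -15.1 -12.2 -61.   50.8] 39.989914298057556
tool y vs -X 1.1725109684067354 z 5.843956426507277 rot err vec deg (cam axes) [-5.8 -0.5  1. ]
t 21.43 tcp [0.5024 0.2025 0.2972] rpy [-159.4    -5.82  -10.45] w 0.018
1 x [0.036, -0.396, 0.208] -> [0.517 0.254 0.291]
```

Request:
{"method": "drive_tool", "body": {"increments": [[[-1,0.018,-0.2,0.1,0],[-1,0.036,-0.396,0.208,0],[-1,0.036,-0.396,0.208,0],[-1,0.036,-0.396,0.208,0]]]}}

```text
time_s: 21.92
tcp_pos: [0.5142, 0.2546, 0.2926]
eef_rot: [-159.3, -5.9, -10.3]
contact_force: [-0.7, 0.4, -2.1]
gripper_width: 0.0177
gripper_force: 40.0
```

```bash
python3 - <<'E'
from chk import *
chk();plan2([(.517,.254,.291)])
s=r.get_state();R=Ro.from_euler('xyz',s['eef_rot'],degrees=True).as_matrix();c=s['tcp_pos']+R[:,2]*.0156
t=save("top","tf");sc=save("scene","sf");w=save("wrist","wf")
bx,by,bz=-R[:,1],-R[:,0],-R[:,2]
cor=[c+bx*.009*a+by*.08*b+bz*.06*d for a,b,d in[(1,1,1),(1,-1,1),(1,1,-1),(1,-1,-1),(-1,1,1),(-1,-1,1)]]
for n in("top","scene"):print(n,[proj(cam(n),p).round(0).tolist() for p in cor])
print("c",c)
o=np.hstack([cv2.resize(t[150:280,140:270],(390,390)),cv2.resize(sc[200:330,250:410],(410,333))[:390].copy() if 0 else cv2.resize(sc[190:320,260:390],(390,390))])
cv2.imwrite("pics/final.png",o)
E
```

```text
[ 38.9  -1.7 -14.  -10.7 -58.6  45.9] 39.990198612213135
tool y vs -X 1.400458389029509 z 5.875403314286365 rot err vec deg (cam axes) [-5.8 -0.7  1.2]
t 21.93 tcp [0.5142 0.2546 0.2926] rpy [-159.3    -5.91  -10.27] w 0.0177
1 x [0.022, 0.006, 0.014] -> [0.517 0.254 0.291]
top [[214.0, 269.0], [223.0, 206.0], [207.0, 260.0], [215.0, 203.0], [221.0, 269.0], [230.0, 207.0]]
scene [[367.0, 200.0], [304.0, 213.0], [366.0, 246.0], [306.0, 260.0], [363.0, 198.0], [301.0, 210.0]]
c [0.51669496 0.25976233 0.27804931]
```

View pics/final.png

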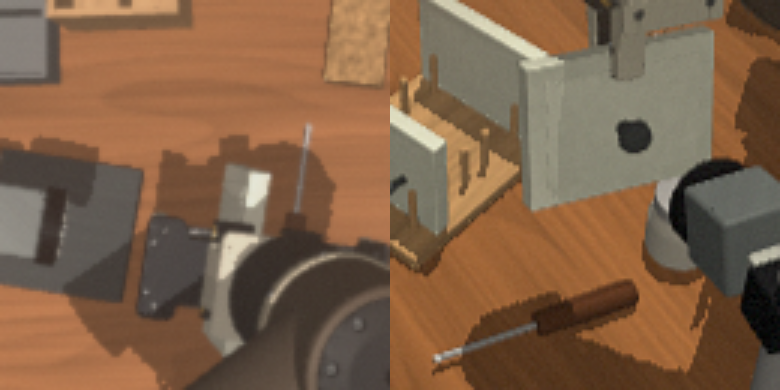

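The scene view shows the board held with its knob towards the lens. Its corners (crop TL (533,68), TR (714,32), BR (710,165), BL (530,208)) match the predicted ones within 2 px. The board centre is within about 2 mm of the estimated view point, with 5.8° of residual roll, so I settle and hand in.

Request:
{"method": "drive_tool", "body": {"increments": [[[-1,0.015,0,0.005,0],[-1,0.015,0,0.005,0],[-1,0.015,0,0.005,0],[-1,0.015,0,0.005,0],[-1,0.015,0,0.005,0]]]}}

```text
time_s: 22.7
tcp_pos: [0.5164, 0.2537, 0.292]
eef_rot: [-159.3, -5.9, -10.4]
contact_force: [0.3, -0.2, -2.2]
gripper_width: 0.0179
gripper_force: 40.0
```

```bash
python3 -c "
from chk import *
chk();st();print(job.close_job())"
```

```text
[ 38.6  -1.5 -13.9 -10.8 -58.6  46.2] 39.990407824516296
tool y vs -X 1.3331784361116927 z 5.9010896633214625 rot err vec deg (cam axes) [-5.9 -0.7  1.2]
t 22.7 tcp [0.5164 0.2537 0.292 ] rpy [-159.29   -5.9   -10.36] w 0.0179
the job is handed in; nothing more can be done
None
```

I handed the job in at 22.7 s; no verdict came back: the pointer is at its zero stop and the knob front is held at the estimated view point, about 2 mm off, knob to the lens, with 5.9° of roll left (limit about 9.7°).

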